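# Stow the whetstone in its sharpening box

### The job

Put the whetstone away in the wooden sharpening box: swing the top tray up and over to its open rest by its handle, lay the stone on the bed underneath and press it lengthwise against the stop block, holding it there until the sprung catch has come fully up behind its other end and keeps it from sliding back. Then swing the tray back down until it is fully shut, and leave the mug, the pepper mill and the food tin standing where they are.

Things in the scene. Friction and masses are not known exactly. Their poses are not given: they have to be found in the camera images.
- stone: Whetstone, a 150 x 50 x 25 mm bar of two bonded layers (white below, red-brown above), about 0.42 kg, lying flat on the worktop. Origin: centre of its underside. x along its length, y across, z up. It is the same end for end.
- kit: Sharpening box of light wood, fixed to the worktop: 208 (x) x 142 (y) mm, walls 5 mm thick and 46 mm high, covered by the tray. Origin: centre of its underside, at worktop height. 'Box x, y, z' below are its axes in mm: the stop block is at the +x end, the tray opens to +y. Inside is 198 x 132 mm; beside the bed (y beyond 35) the floor is 4 mm high and empty.
- bed_mid (a point): Box (0, 0, 8): middle of the top of the smooth grey bed. The stone lies on it along box x, between two pairs of dark ribs (tops at z = 18; x 38 to 62 and -57 to -33) with 57 mm free between them in y. Hard against the stop block the stone's origin is at box (3, 0, 8), held by the catch at x = 0.5 to 3. Lay it down first with its origin at x = -11 (-20 to -3 is free), over the catch, then slide it to +x.
- stop_face (a point): Middle of the stop block's face, box (78, 0, 21). The block is dark wood, 56 mm wide, its top at z = 32, with the rubber buffer in its middle.
- tray_arms (a joint): Angle q of the tray's steel arms, rad: 0 shut (tray on the box's rim), 2.70 fully open (at rest beside the box on its +y side). The tray stays level; each point of it moves on a circle of radius 95 mm: at q it is shifted from its shut place by box (0, 89.3 - 95 cos(q + 0.349), 95 sin(q + 0.349) - 32.5). Tray about 0.4 kg, arms rather stiff (up to 8 N at the handle); let go, it sinks slowly to the nearer end.
- tray_handle (a point): Middle of the tray's handle, a level wooden bar along box x, 108 mm long, 14 x 14 mm thick, on a post near each end (the middle 80 mm is free). Shut, it is at box (0, 0, 106); axes as the box's. The tray is 208 x 142 x 26 mm, its underside 60 mm below the bar's middle; a small oil bottle (33 mm thick) lies fixed in it on the +y side.
- buffer (a joint): Travel of the rubber buffer in the stop block, m: 0 = standing 5 mm out of the block's face, 0.005 = pushed flush. It pushes back along box -x with 4 N at first, 7 N when flush. With the stone held by the catch it reads about 0.0025.
- catch (a joint): Travel of the sprung catch, m: 0 = up, 0.008 = pressed flush with the bed. A steel tongue 12 mm long in x, 30 mm wide, standing 8 mm above the bed. The stone laid over it presses it down (about 1.5 N). Once the stone's end has passed it (stone within 2.5 mm of the stop block) it comes up by itself in 1 to 1.5 s; a stone let go sooner slides back or jams it half-way.
- catch_top (a point): Middle of the top of the catch's tongue. Box (-80.5, 0, 16) when up; its face towards the stop block is at box x = -74.5.
- mug: Bystander: mug, 86 mm wide, 88 mm high, with a handle. Origin: centre of its underside.
- mill: Bystander: wooden pepper mill, 58 mm thick, 170 mm high. Origin: centre of its underside.
- tin: Bystander: food tin, 57 mm thick, 72 mm high. Origin: centre of its underside.

How it is judged:
By the outcome, as a careful person would: the job done as asked, in the order asked, and still so for the second after the job is handed in, with the robot touching nothing.
It also fails if it takes over 72 s, if anything falls off the work surface, if the arm or the gripper's body presses on something with over 40 N, if the wrist force passes 120 N, or if a joint passes its speed limit or range.

### The arm

A 6-joint arm with a two-finger parallel gripper is mounted at the origin on a cart in front of the work surface, level with it; the furniture and walls round the work are solid. World frame = base frame: x ahead of the robot, y to its left, z up, the work surface at z = 0. Lengths are in mm, angles in rad, forces in N, time in s.
With the tool pointing down it reaches from about 275 to 1000 mm from the base axis. Payload 8.4 kg.
Tool frame: the origin (TCP) lies on the centre line of the jaws, within the pads' length; the fingertips stand 25 mm ahead of it and the grasp point (between the pads) lies 6 mm ahead of it; z points along the fingers, x is the direction in which the jaws open and shut, and the axes are right-handed (so a half turn about z gives the same grasp; the last joint's range is limited). The gripper opens to 85 mm and grips with 20 to 120 N. Pads are 22 mm wide; open, the fingers measure 114 mm over their backs; the gripper's body (76 mm by 85 mm) begins 54 mm behind the grasp point. The pads swing forward as they close: fully open they stand 13 mm farther back than shut.
Start: joints at [-1.213, 0.353, 1.633, -0, 1.155, -0.002], TCP at [220.053, -584.983, 256.281] pointing down, gripper open.
Joint ranges: [-2.63, 2.63], [-0.92, 2.1], [0.06, 2.66], [-1.3, 4.44], [0, 2.69], [-3.02, 3.02]. Speed limits (rad/s): [2.22, 2.22, 2.79, 3.14, 3.14, 3.14].

### API

Orientations are given as [roll, pitch, yaw] about the fixed x, y, z axes, in that order (R = Rz(yaw) Ry(pitch) Rx(roll)).
In Python, from rig import r gives the robot as it stands. The module is installed in compiled form; this text tells all that it offers.
- The arm moves only by the tool jog_arm, never from a script. Its argument "deltas" is a list of rows, each an object with "gripper": the gripper command: -1 is fully open, 1 is shut, values between are in proportion; "translation": the shift along the world's x, y, z in units of 10 cm (1.0 is 10 cm), a list of three; "dr": the turn, a rotation vector about the world's x, y, z in units of pi/2 rad (1.0 is pi/2 rad), a list of three. In form: [{"gripper": gripper, "translation": [x, y, z], "dr": [wx, wy, wz]}, ...]. A call has 1 to 12 rows; each row shifts and turns the commanded pose from where the row before left it; what a row does not reach is not made up. A row lasts 1/12 s, in which the tool goes at most 41.7 mm and 7.16 degrees, less where a joint would pass 70% of its speed; a pose out of reach is approached as far as the arm can. A call with a number of a shift or a turn outside -1 to 1 is refused whole. A call with a gripper value outside its range is refused whole. The fingers move at their own pace and stop on an object; "squeeze" is the grip in N (left out, the last holds). Time passes only in rows, so rows that do not move let the fingers close. It gives the time, the measured TCP pose, the force and the opening at its end, in the units of the state.
- r.sense(): the state, without advancing time (a new reading comes with each control period).
- r.grab_frame(name): name is "scene" or "top" or "wrist"; returns the picture (480x640x3 uint8, blue, green, red); there is no depth.
- r.calibration(name): a dict with "mtx" (3x3 intrinsics, pixels), "world_from_camera" (4x4, takes a point from camera to world coordinates). Camera axes: x right, y down, z forward; pixel columns grow to the right and rows downward; lengths in mm; the calibration is good to about 2 mm. A picture is of the moment at which its call begins: read the wrist's pose just before it. calibration takes no time and is no camera call; for the wrist camera it gives the pose at the moment of the call.
- r.sign_off(): hands the job in, once; it reports no verdict.
The state is a dict: "clock": time; "qpos": joint angles; "qvel": joint speeds; "joint_efforts": joint torques, N m; "eef_pos": TCP position; "tcp_rot": TCP orientation; "contact_force": force on the tool from outside, world axes, zero at the start; "wrist_torque": the same for the moment, N m; "opening": opening from 0.0 (shut) to 1.0 (fully open).
Only numpy, scipy, OpenCV 4.12 (cv2) and the standard library are available. Lean on these libraries where they do the work, as an engineer would, in place of code of your own. Each camera call takes 0.05 s, during which the arm holds its last target. There are 200 camera calls.

## Working session

There is one attempt and no reset: what is moved stays moved. The work goes in short steps, Python scripts to look and compute and a tool call to move; the robot and the scene stay as the last step left them, time stands still between calls to the robot, and variables do not carry over. Pictures are saved under pics/ and viewed, about 8 in all and at most 12, crops included, and the job is handed in when it is done.

Besides the shell and the picture viewer there is one more tool, called as name([rows], argument=value, ...), one row to a line, values as JSON. jog_arm: Moves the arm, as the interface text tells. Shifts and turns lie within -1 to 1; 1 stands for 10 cm of shift or pi/2 rad of turn. Its arguments: {"type":"object","properties":{"deltas":{"type":"array"},"squeeze":{"type":"number"}},"required":["deltas"]}

```bash
mkdir -p pics; ls; python3 - <<'E'
from rig import r
import cv2,numpy as np
for n in("scene","top"):
    cv2.imwrite(f"pics/{n}0.png",r.grab_frame(n)); c=r.calibration(n); print(n,np.round(c["mtx"],1).tolist(),np.round(c["world_from_camera"],3).tolist())
print(r.sense())
E
```

```text
pics
scene [[439.8, 0.0, 313.0], [0.0, 439.8, 238.9], [0.0, 0.0, 1.0]] [[0.907, -0.245, 0.341, 290.305], [-0.42, -0.51, 0.75, -621.783], [-0.01, -0.824, -0.566, 552.644], [0.0, 0.0, 0.0, 1.0]]
top [[569.1, 0.0, 319.5], [0.0, 569.1, 244.6], [0.0, 0.0, 1.0]] [[0.006, -0.983, 0.186, 415.052], [-1.0, -0.006, 0.001, 2.358], [0.001, -0.186, -0.983, 960.6], [0.0, 0.0, 0.0, 1.0]]
{'clock': 0.1, 'qpos': array([-1.21339650e+00,  3.53619024e-01,  1.63402767e+00, -3.32192302e-05,
        1.15518421e+00, -2.37483048e-03]), 'qvel': array([ 0.00121975, -0.00149792, -0.00204627,  0.00149803,  0.00072057,
       -0.00050902]), 'joint_efforts': array([ 3.72195354e-04, -6.06358981e+01, -3.42814386e+01,  1.37033053e-04,
        4.05962506e-03, -7.47365817e-06]), 'eef_pos': array([ 219.91424679, -584.63212928,  255.62539116]), 'tcp_rot': array([ 3.14156522e+00,  1.23832370e-03, -1.21100826e+00]), 'contact_force': array([-0.23650413, -0.17130244, -0.90951176]), 'wrist_torque': array([-0.02547908,  0.00908345,  0.00047253]), 'opening': 0.9995664368528144}
```

View pics/top0.png

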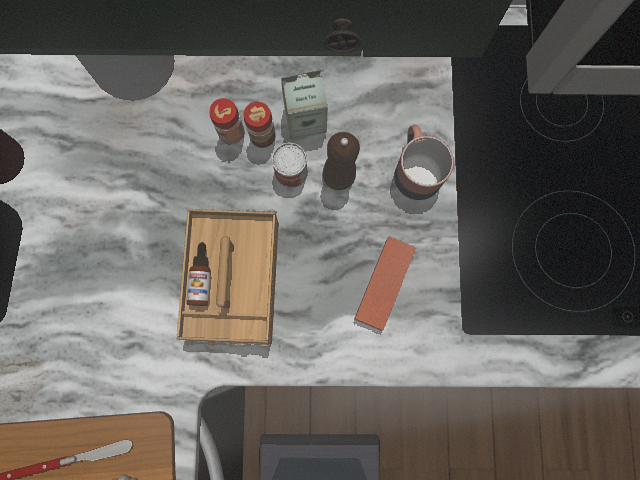

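View pics/scene0.png

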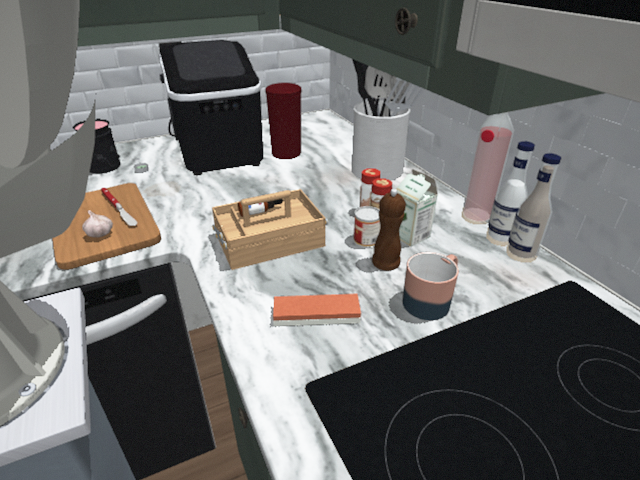

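The top view shows the box (px x 178–278, y 208–347) with its handle bar from (225,238) to (222,305). The bottle is on the left, which is world +y, so box +x points away from the robot. The stone's red-brown top runs from (400,240) to (370,330), and the open side to the left is clear.

```bash
cat > h.py <<'E'
from rig import r
import cv2,numpy as np
def cast(cal,uv,z):
    M=cal["world_from_camera"]; d=M[:3,:3]@np.linalg.solve(cal["mtx"],[uv[0],uv[1],1.]); o=M[:3,3]
    return o+d*(z-o[2])/d[2]
def proj(cal,p):
    q=np.linalg.inv(cal["world_from_camera"])@np.append(p,1.); q=cal["mtx"]@q[:3]; return q[:2]/q[2]
def biggest(m):
    c,_=cv2.findContours(m,cv2.RETR_EXTERNAL,cv2.CHAIN_APPROX_NONE); return max(c,key=cv2.contourArea)
def red(im,roi):
    h=cv2.cvtColor(im,cv2.COLOR_BGR2HSV); m=cv2.inRange(h,(0,110,90),(14,255,255)); k=np.zeros_like(m); x0,y0,x1,y1=roi; k[y0:y1,x0:x1]=255; return m&k
def plane_rect(cal,c,z):
    P=np.array([cast(cal,p[0],z)[:2] for p in c],np.float32); (cx,cy),(w,hh),a=cv2.minAreaRect(P)
    if w<hh: w,hh,a=hh,w,a+90
    return np.round([cx,cy,w,hh,(a+90)%180-90],1)
E
python3 - <<'E'
from h import *
im=cv2.imread("pics/top0.png"); cal=r.calibration("top")
c=biggest(red(im,(340,225,430,340))); print("stone top",plane_rect(cal,c,25))
s=cv2.imread("pics/scene0.png"); cs=r.calibration("scene")
c=biggest(red(s,(260,280,370,330))); print("stone scene",plane_rect(cs,c,25))
cr=cv2.resize(im[200:350,165:290],None,fx=4,fy=4,interpolation=cv2.INTER_CUBIC)
cs=cv2.resize(s[180:270,200:335],None,fx=4,fy=4,interpolation=cv2.INTER_CUBIC)
o=np.zeros((600,800,3),np.uint8); o[:600,:500]=cr; o[:200,500:800]=cv2.resize(cs,(300,200)); cv2.imwrite("pics/crop.png",o)
E
```

```text
stone top [ 529.6 -106.1  148.5   49.   -22.3]
stone scene [ 526.9 -111.7  148.4   58.   -22.5]
```

View pics/crop.png

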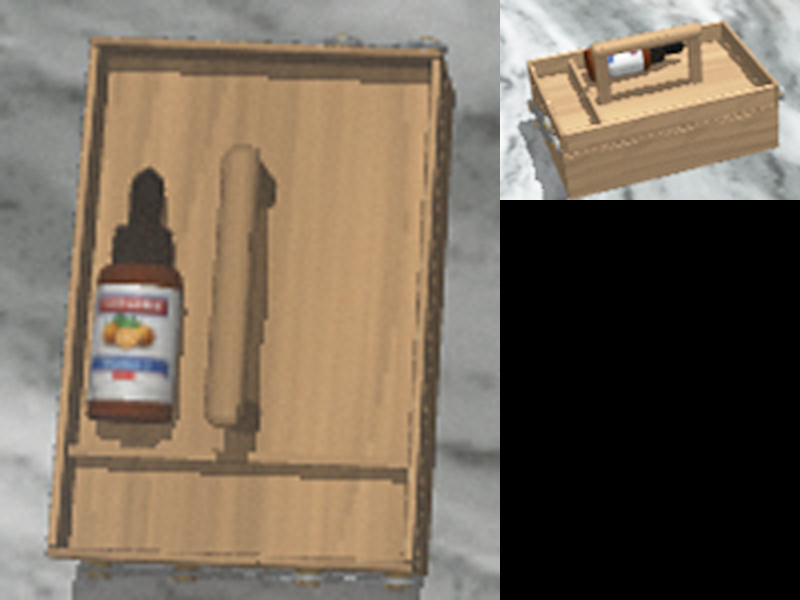

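```bash
python3 - <<'E'
from h import *
cal=r.calibration("top")
f=lambda u,v,z: cast(cal,(165+(u+.5)/4-.5,200+(v+.5)/4-.5),z)[:2]
P=np.array([f(92,38,72),f(441,50,72),f(414,574,72),f(48,556,72)]); print(P.round(1).tolist(),P.mean(0).round(1))
for i in range(4): d=P[(i+1)%4]-P[i]; print(np.hypot(*d).round(1),np.degrees(np.arctan2(d[1],d[0])).round(1))
a,b=f(240,145,113),f(223,427,113); print("handle",a.round(1),b.round(1),((a+b)/2).round(1),np.hypot(*(a-b)),np.degrees(np.arctan2(*(a-b)[::-1])))
for uv,z in(((290,152),72),((343,142),170),((425,160),88)): print(cast(cal,uv,z).round(0))
E
```

```text
[[639.8, 215.4], [635.8, 75.0], [428.4, 81.1], [434.3, 222.2]] [534.6 148.4]
140.4 -91.6
207.5 178.3
141.2 87.6
205.6 -1.9
handle [587.9 147.3] [481.1 149.6] [534.5 148.4] 106.90471745223958 -1.240220424543579
[737.  52.  72.]
[718. -30. 170.]
[ 719. -166.   88.]
```

jog_arm([
  {"gripper":0.3,"translation":[0.14,0.33,-0.03],"dr":[0,0,-0.0113]},
  {"gripper":0.3,"translation":[0.14,0.33,-0.03],"dr":[0,0,-0.0113]},
  {"gripper":0.3,"translation":[0.14,0.33,-0.03],"dr":[0,0,-0.0113]},
  {"gripper":0.3,"translation":[0.14,0.33,-0.03],"dr":[0,0,-0.0113]},
  {"gripper":0.3,"translation":[0.14,0.33,-0.03],"dr":[0,0,-0.0113]},
  {"gripper":0.3,"translation":[0.14,0.33,-0.03],"dr":[0,0,-0.0113]},
  {"gripper":0.3,"translation":[0.14,0.33,-0.03],"dr":[0,0,-0.0113]},
  {"gripper":0.3,"translation":[0.14,0.33,-0.03],"dr":[0,0,-0.0113]},
  {"gripper":0.3,"translation":[0.14,0.33,-0.03],"dr":[0,0,-0.0113]},
  {"gripper":0.3,"translation":[0.14,0.33,-0.03],"dr":[0,0,-0.0113]},
  {"gripper":0.3,"translation":[0.14,0.33,-0.03],"dr":[0,0,-0.0113]},
  {"gripper":0.3,"translation":[0.14,0.33,-0.03],"dr":[0,0,-0.0113]},
], squeeze=40)

```text
clock: 1.1
eef_pos: [388.2, -187.3, 220.1]
tcp_rot: [3.142, 0.0, -1.425]
contact_force: [1.4, 0.7, -0.3]
opening: 0.35
```

jog_arm([
  {"gripper":0.3,"translation":[0.14,0.33,-0.03],"dr":[0,0,-0.0113]},
  {"gripper":0.3,"translation":[0.14,0.33,-0.03],"dr":[0,0,-0.0113]},
  {"gripper":0.3,"translation":[0.14,0.33,-0.03],"dr":[0,0,-0.0113]},
  {"gripper":0.3,"translation":[0.14,0.33,-0.03],"dr":[0,0,-0.0113]},
  {"gripper":0.3,"translation":[0.14,0.33,-0.03],"dr":[0,0,-0.0113]},
  {"gripper":0.3,"translation":[0.14,0.33,-0.03],"dr":[0,0,-0.0113]},
  {"gripper":0.3,"translation":[0.14,0.33,-0.03],"dr":[0,0,-0.0113]},
  {"gripper":0.3,"translation":[0.14,0.33,-0.03],"dr":[0,0,-0.0113]},
  {"gripper":0.3,"translation":[0.14,0.33,-0.03],"dr":[0,0,-0.0113]},
  {"gripper":0.3,"translation":[0.14,0.33,-0.03],"dr":[0,0,-0.0113]},
  {"gripper":0.3,"translation":[0,0,0],"dr":[0,0,0]},
  {"gripper":0.3,"translation":[0,0,0],"dr":[0,0,0]},
])

```text
clock: 2.1
eef_pos: [528.1, 142.5, 189.6]
tcp_rot: [3.141, -0.0, -1.599]
contact_force: [-0.9, -0.2, -0.3]
opening: 0.351
```

jog_arm([
  {"gripper":0.3,"translation":[0.064,0.059,0],"dr":[0,0,0]},
  {"gripper":0.3,"translation":[0,0,-0.15],"dr":[0,0,0]},
  {"gripper":0.3,"translation":[0,0,-0.15],"dr":[0,0,0]},
  {"gripper":0.3,"translation":[0,0,-0.15],"dr":[0,0,0]},
  {"gripper":0.3,"translation":[0,0,-0.15],"dr":[0,0,0]},
  {"gripper":0.3,"translation":[0,0,-0.1],"dr":[0,0,0]},
  {"gripper":0.3,"translation":[0,0,-0.05],"dr":[0,0,0]},
  {"gripper":1,"translation":[0,0,0],"dr":[0,0,0]},
  {"gripper":1,"translation":[0,0,0],"dr":[0,0,0]},
  {"gripper":1,"translation":[0,0,0],"dr":[0,0,0]},
  {"gripper":1,"translation":[0,0,0],"dr":[0,0,0]},
  {"gripper":1,"translation":[0,0,0],"dr":[0,0,0]},
])

```text
clock: 3.1
eef_pos: [534.0, 149.1, 115.2]
tcp_rot: [3.141, 0.004, -1.603]
contact_force: [-1.1, 17.2, -13.0]
opening: 0.15
```

```bash
python3 - <<'E'
import numpy as np
a=np.radians(-1.7)
q=np.linspace(0,2.7,31); y=89.3-95*np.cos(q+.349); z=95*np.sin(q+.349)-32.5
dx=-np.sin(a)*np.diff(y); dy=np.cos(a)*np.diff(y); dz=np.diff(z)
for i in range(30): print('[%.3f, %.3f, %.3f]'%(dx[i]/100,dy[i]/100,dz[i]/100))
E
```

```text
[0.001, 0.033, 0.079]
[0.001, 0.040, 0.076]
[0.001, 0.046, 0.072]
[0.002, 0.053, 0.067]
[0.002, 0.058, 0.062]
[0.002, 0.064, 0.057]
[0.002, 0.069, 0.051]
[0.002, 0.073, 0.044]
[0.002, 0.077, 0.038]
[0.002, 0.080, 0.031]
[0.002, 0.082, 0.023]
[0.002, 0.084, 0.016]
[0.003, 0.085, 0.008]
[0.003, 0.085, 0.001]
[0.003, 0.085, -0.007]
[0.002, 0.084, -0.015]
[0.002, 0.082, -0.022]
[0.002, 0.080, -0.030]
[0.002, 0.077, -0.037]
[0.002, 0.074, -0.043]
[0.002, 0.069, -0.050]
[0.002, 0.065, -0.056]
[0.002, 0.059, -0.062]
[0.002, 0.054, -0.067]
[0.001, 0.047, -0.071]
[0.001, 0.041, -0.075]
[0.001, 0.034, -0.078]
[0.001, 0.027, -0.081]
[0.001, 0.019, -0.083]
[0.000, 0.012, -0.085]
```

jog_arm([
  {"gripper":1,"translation":[0.001,0.04,0.075],"dr":[0,0,0]},
  {"gripper":1,"translation":[0.001,0.042,0.076],"dr":[0,0,0]},
  {"gripper":1,"translation":[0.001,0.046,0.072],"dr":[0,0,0]},
  {"gripper":1,"translation":[0.002,0.053,0.067],"dr":[0,0,0]},
  {"gripper":1,"translation":[0.002,0.058,0.062],"dr":[0,0,0]},
  {"gripper":1,"translation":[0.002,0.064,0.057],"dr":[0,0,0]},
  {"gripper":1,"translation":[0.002,0.069,0.051],"dr":[0,0,0]},
  {"gripper":1,"translation":[0.002,0.073,0.044],"dr":[0,0,0]},
  {"gripper":1,"translation":[0.002,0.077,0.038],"dr":[0,0,0]},
  {"gripper":1,"translation":[0.002,0.08,0.031],"dr":[0,0,0]},
  {"gripper":1,"translation":[0.002,0.082,0.023],"dr":[0,0,0]},
  {"gripper":1,"translation":[0.002,0.084,0.016],"dr":[0,0,0]},
])

```text
clock: 4.1
eef_pos: [536.3, 223.8, 176.3]
tcp_rot: [3.141, -0.001, -1.602]
contact_force: [3.8, 0.0, -17.2]
opening: 0.151
```

Tracking the arc with low force; continue over.

jog_arm([
  {"gripper":1,"translation":[0.003,0.085,0.008],"dr":[0,0,0]},
  {"gripper":1,"translation":[0.003,0.085,0.001],"dr":[0,0,0]},
  {"gripper":1,"translation":[0.003,0.085,-0.007],"dr":[0,0,0]},
  {"gripper":1,"translation":[0.002,0.084,-0.015],"dr":[0,0,0]},
  {"gripper":1,"translation":[0.002,0.082,-0.022],"dr":[0,0,0]},
  {"gripper":1,"translation":[0.002,0.08,-0.03],"dr":[0,0,0]},
  {"gripper":1,"translation":[0.002,0.077,-0.037],"dr":[0,0,0]},
  {"gripper":1,"translation":[0.002,0.074,-0.043],"dr":[0,0,0]},
  {"gripper":1,"translation":[0.002,0.069,-0.05],"dr":[0,0,0]},
  {"gripper":1,"translation":[0.002,0.065,-0.056],"dr":[0,0,0]},
  {"gripper":1,"translation":[0.002,0.059,-0.062],"dr":[0,0,0]},
  {"gripper":1,"translation":[0.002,0.054,-0.067],"dr":[0,0,0]},
])

```text
clock: 5.1
eef_pos: [539.6, 315.1, 138.5]
tcp_rot: [-3.141, 0.002, -1.602]
contact_force: [-1.9, 0.3, -0.7]
opening: 0.155
```

jog_arm([
  {"gripper":1,"translation":[0.001,0.047,-0.071],"dr":[0,0,0]},
  {"gripper":1,"translation":[0.001,0.041,-0.075],"dr":[0,0,0]},
  {"gripper":1,"translation":[0.001,0.034,-0.078],"dr":[0,0,0]},
  {"gripper":1,"translation":[0.001,0.027,-0.081],"dr":[0,0,0]},
  {"gripper":1,"translation":[0.001,0.019,-0.083],"dr":[0,0,0]},
  {"gripper":1,"translation":[0,0.01,-0.07],"dr":[0,0,0]},
  {"gripper":1,"translation":[0,0,0],"dr":[0,0,0]},
  {"gripper":1,"translation":[0,0,0],"dr":[0,0,0]},
])

```text
clock: 5.77
eef_pos: [540.2, 332.9, 91.8]
tcp_rot: [-3.141, 0.002, -1.602]
contact_force: [0.0, 7.6, -5.1]
opening: 0.157
```

jog_arm([
  {"gripper":0.3,"translation":[0,0,0],"dr":[0,0,0]},
  {"gripper":0.3,"translation":[0,0,0],"dr":[0,0,0]},
  {"gripper":0.3,"translation":[0,0,0],"dr":[0,0,0]},
  {"gripper":0.3,"translation":[0,0,0.1],"dr":[0,0,0]},
  {"gripper":0.3,"translation":[0,0,0.2],"dr":[0,0,0]},
  {"gripper":0.3,"translation":[0,0,0.3],"dr":[0,0,0]},
])

```text
clock: 6.27
eef_pos: [538.5, 330.3, 151.6]
tcp_rot: [3.138, -0.003, -1.602]
contact_force: [0.1, -0.3, 1.0]
opening: 0.347
```

jog_arm([
  {"gripper":-1,"translation":[-0.009,-0.366,0],"dr":[0,0,-0.019]},
  {"gripper":-1,"translation":[-0.009,-0.366,0],"dr":[0,0,-0.019]},
  {"gripper":-1,"translation":[-0.009,-0.366,0],"dr":[0,0,-0.019]},
  {"gripper":-1,"translation":[-0.009,-0.366,0],"dr":[0,0,-0.019]},
  {"gripper":-1,"translation":[-0.009,-0.366,0],"dr":[0,0,-0.019]},
  {"gripper":-1,"translation":[-0.009,-0.366,0],"dr":[0,0,-0.019]},
  {"gripper":-1,"translation":[-0.009,-0.366,0],"dr":[0,0,-0.019]},
  {"gripper":-1,"translation":[-0.009,-0.366,0],"dr":[0,0,-0.019]},
  {"gripper":-1,"translation":[-0.009,-0.366,0],"dr":[0,0,-0.019]},
  {"gripper":-1,"translation":[-0.009,-0.366,0],"dr":[0,0,-0.019]},
  {"gripper":-1,"translation":[-0.009,-0.366,0],"dr":[0,0,-0.019]},
  {"gripper":-1,"translation":[-0.009,-0.366,0],"dr":[0,0,-0.019]},
])

```text
clock: 7.27
eef_pos: [528.8, -109.9, 153.7]
tcp_rot: [-3.14, 0.0, -1.961]
contact_force: [0.6, 0.0, 0.9]
opening: 0.998
```

```bash
python3 - <<'E'
from h import *
print(r.sense()["eef_pos"],r.sense()["tcp_rot"])
t=r.grab_frame("top"); cv2.imwrite("pics/top1.png",t)
w=r.grab_frame("wrist")
cr=cv2.resize(t[200:350,60:290],(690,450),interpolation=cv2.INTER_CUBIC)
o=np.zeros((600,800,3),np.uint8); o[:450,:690]=cr; cv2.imwrite("pics/crop1.png",o[:450,:690]); cv2.imwrite("pics/w1.png",w)
c=r.calibration("wrist")
m=red(w,(0,0,640,480)); cc=biggest(m); print("stone by wrist",plane_rect(c,cc,25), cv2.boundingRect(cc))
E
```

```text
[ 528.82644527 -109.86110467  153.71335977] [-3.14030053e+00  3.82423395e-05 -1.96128379e+00]
stone by wrist [ 529.  -103.5  149.2   49.5  -22.6] (257, 126, 80, 214)
```

View pics/crop1.png

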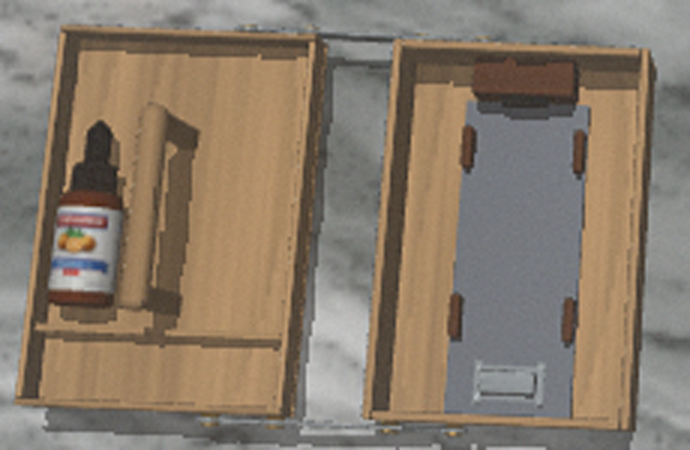

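The tray is at its open rest. The stop block is at the far end (crop about (525,80)), the ribs are at (468,148), (579,151), (456,317) and (569,322), and the catch is up at (505,381).

```bash
python3 - <<'E'
from h import *
cal=r.calibration("top"); a=np.radians(-1.7); C=np.array([534.5,148.4]); R=np.array([[np.cos(a),-np.sin(a)],[np.sin(a),np.cos(a)]])
for n,u,v,z in(("rib50",468,146,18),("rib50r",580,150,18),("rib-45",456,316,18),("rib-45r",569,321,18),("catch -80.5,0",506,380,16),("block top l 78?,28",474,92,32),("block r",577,100,32),("rimTL",398,41,46),("rimTR",652,50,46),("rimBR",634,429,46),("rimBL",365,416,46)):
    p=cast(cal,(60+(u+.5)/3-.5,200+(v+.5)/3-.5),z)[:2]; print(n,p.round(1),(R.T@(p-C)).round(1))
E
```

```text
rib50 [585.8 177.8] [50.4 30.9]
rib50r [584.  114.9] [ 50.4 -32. ]
rib-45 [490.6 180.6] [-44.8  30.8]
rib-45r [488.3 118.2] [-45.3 -31.5]
catch -80.5,0 [456.  152.1] [-78.6   1.3]
block top l 78?,28 [613.8 173.1] [78.6 27. ]
block r [609.7 115.7] [ 76.1 -30.5]
rimTL [639.3 213.5] [102.8  68.2]
rimTR [635.1  73.5] [102.8 -71.9]
rimBR [429.5  78.8] [-102.9  -72.7]
rimBL [435.3 221.2] [-101.3   69.8]
```

jog_arm([
  {"gripper":-1,"translation":[0.007,0.049,-0.2],"dr":[0,0,0]},
  {"gripper":-1,"translation":[0,0,-0.25],"dr":[0,0,0]},
  {"gripper":-1,"translation":[0,0,-0.25],"dr":[0,0,0]},
  {"gripper":-1,"translation":[0,0,-0.25],"dr":[0,0,0]},
  {"gripper":-1,"translation":[0,0,-0.15],"dr":[0,0,0]},
  {"gripper":-1,"translation":[0,0,-0.1],"dr":[0,0,0]},
  {"gripper":-1,"translation":[0,0,-0.06],"dr":[0,0,0]},
  {"gripper":-1,"translation":[0,0,0],"dr":[0,0,0]},
])

```text
clock: 8.03
eef_pos: [529.5, -102.6, 26.3]
tcp_rot: [3.141, -0.0, -1.959]
contact_force: [0.4, 0.3, 0.7]
opening: 1.003
```

jog_arm([
  {"gripper":1,"translation":[0,-0.01,0],"dr":[0,0,0]},
  {"gripper":1,"translation":[0,0,0],"dr":[0,0,0]},
  {"gripper":1,"translation":[0,0,0],"dr":[0,0,0]},
  {"gripper":1,"translation":[0,0,0],"dr":[0,0,0]},
  {"gripper":1,"translation":[0,0,0],"dr":[0,0,0]},
  {"gripper":1,"translation":[0,0,0.05],"dr":[0,0,0]},
  {"gripper":1,"translation":[0,0,0.1],"dr":[0,0,0]},
  {"gripper":1,"translation":[0,0,0.2],"dr":[0,0,0]},
  {"gripper":1,"translation":[0,0,0.3],"dr":[0,0,0]},
  {"gripper":1,"translation":[0,0,0.35],"dr":[0,0,0]},
  {"gripper":1,"translation":[0,0,0.2],"dr":[0,0,0]},
  {"gripper":1,"translation":[0,0,0],"dr":[0,0,0]},
], squeeze=70)

```text
clock: 9.03
eef_pos: [532.2, -104.4, 151.8]
tcp_rot: [-3.134, 0.002, -1.96]
contact_force: [1.4, -0.3, -3.8]
opening: 0.573
```

```bash
python3 - <<'E'
from h import *
s=r.sense(); c=r.calibration("wrist"); w=r.grab_frame("wrist"); cv2.imwrite("pics/w2.png",w); print(s["eef_pos"],s["tcp_rot"])
cc=biggest(red(w,(0,0,640,480))); print(plane_rect(c,cc,s["eef_pos"][2]-1.3),cv2.boundingRect(cc))
t=r.grab_frame("top"); cv2.imwrite("pics/t2.png",t); ct=r.calibration("top"); cc=biggest(red(t,(330,150,460,360))); print("top",plane_rect(ct,cc,s["eef_pos"][2]-1.3),cv2.boundingRect(cc))
E
```

```text
[ 532.24866133 -104.37934608  151.82312866] [-3.13397436e+00  1.54800234e-03 -1.95969662e+00]
[ 547.6 -110.9  114.6   49.2  -22.3] (229, 122, 163, 312)
top [ 469.4 -103.3    3.2    0.6  -63.5] (393, 313, 3, 2)
```

View pics/w2.png

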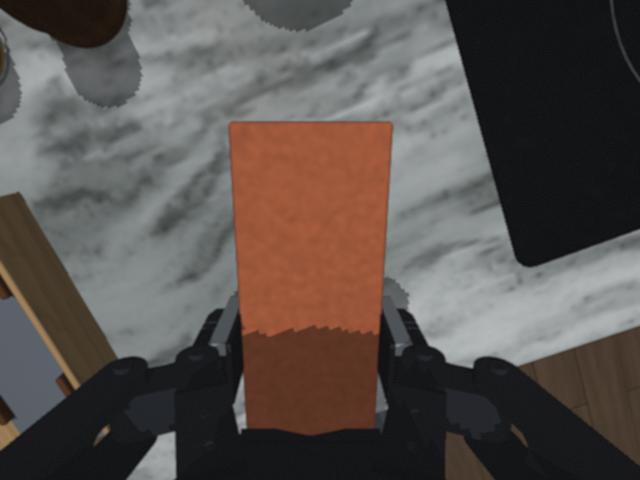

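```bash
python3 - <<'E'
from h import *
s=r.sense(); c=r.calibration("wrist"); z=s["eef_pos"][2]-1.3
for v in(123,200,300):
    m=red(cv2.imread("pics/w2.png"),(0,0,640,480))[v]; u=np.flatnonzero(m); a,b=cast(c,(u[0],v),z),cast(c,(u[-1]+1,v),z); mid=(a+b)/2
    d=(mid-s["eef_pos"])[:2]; yaw=s["tcp_rot"][2]; f=np.array([np.cos(yaw+np.pi/2),np.sin(yaw+np.pi/2)]);g=np.array([-f[1],f[0]])
    print(v,u[0],u[-1],np.hypot(*(a-b)[:2]).round(1),"along",(d@f).round(1),"across",(d@g).round(1))
E
```

```text
123 230 390 48.0 along 73.7 across -0.4
200 233 386 48.7 along 50.4 across -0.2
300 239 381 49.0 along 15.6 across -0.5
```

jog_arm([
  {"gripper":1,"translation":[-0.0087,0.253,0],"dr":[0,0,0.0229]},
  {"gripper":1,"translation":[-0.0087,0.253,0],"dr":[0,0,0.0229]},
  {"gripper":1,"translation":[-0.0087,0.253,0],"dr":[0,0,0.0229]},
  {"gripper":1,"translation":[-0.0087,0.253,0],"dr":[0,0,0.0229]},
  {"gripper":1,"translation":[-0.0087,0.253,0],"dr":[0,0,0.0229]},
  {"gripper":1,"translation":[-0.0087,0.253,0],"dr":[0,0,0.0229]},
  {"gripper":1,"translation":[-0.0087,0.253,0],"dr":[0,0,0.0229]},
  {"gripper":1,"translation":[-0.0087,0.253,0],"dr":[0,0,0.0229]},
  {"gripper":1,"translation":[-0.0087,0.253,0],"dr":[0,0,0.0229]},
  {"gripper":1,"translation":[-0.0087,0.253,0],"dr":[0,0,0.0229]},
  {"gripper":1,"translation":[0,0,0],"dr":[0,0,0]},
  {"gripper":1,"translation":[0,0,0],"dr":[0,0,0]},
])

```text
clock: 10.13
eef_pos: [519.6, 149.8, 144.9]
tcp_rot: [3.138, -0.001, -1.598]
contact_force: [-0.8, -0.9, -4.3]
opening: 0.567
```

```bash
python3 - <<'E'
from rig import r
s=r.sense(); print(s["eef_pos"],s["tcp_rot"],s["contact_force"],s["wrist_torque"])
E
```

```text
[519.56648948 149.81830365 144.87841255] [ 3.13849455e+00 -1.00664972e-03 -1.59788530e+00] [-0.7891178  -0.89610218 -4.3337916 ] [-0.03250949 -0.04966823 -0.0607388 ]
```

jog_arm([
  {"gripper":1,"translation":[0.036,-0.013,-0.1],"dr":[0,0,0]},
  {"gripper":1,"translation":[0,0,-0.2],"dr":[0,0,0]},
  {"gripper":1,"translation":[0,0,-0.2],"dr":[0,0,0]},
  {"gripper":1,"translation":[0,0,-0.2],"dr":[0,0,0]},
  {"gripper":1,"translation":[0,0,-0.1],"dr":[0,0,0]},
  {"gripper":1,"translation":[0,0,-0.05],"dr":[0,0,0]},
  {"gripper":1,"translation":[0,0,-0.04],"dr":[0,0,0]},
  {"gripper":1,"translation":[0,0,0],"dr":[0,0,0]},
  {"gripper":1,"translation":[0,0,0],"dr":[0,0,0]},
])

```text
clock: 10.88
eef_pos: [525.1, 147.7, 58.2]
tcp_rot: [-3.141, 0.0, -1.6]
contact_force: [0.7, 1.1, -4.1]
opening: 0.567
```

jog_arm([
  {"gripper":1,"translation":[-0.015,0.005,-0.05],"dr":[0,0,0]},
  {"gripper":1,"translation":[0,0,-0.05],"dr":[0,0,0]},
  {"gripper":1,"translation":[0,0,-0.05],"dr":[0,0,0]},
  {"gripper":1,"translation":[0,0,-0.03],"dr":[0,0,0]},
  {"gripper":1,"translation":[0,0,-0.03],"dr":[0,0,0]},
  {"gripper":1,"translation":[0,0,-0.01],"dr":[0,0,0]},
  {"gripper":1,"translation":[0,0,0],"dr":[0,0,0]},
  {"gripper":1,"translation":[0,0,0],"dr":[0,0,0]},
])

```text
clock: 11.55
eef_pos: [523.3, 148.5, 36.1]
tcp_rot: [-3.141, 0.0, -1.6]
contact_force: [-1.6, 0.0, 5.5]
opening: 0.569
```

jog_arm([
  {"gripper":1,"translation":[0,0,-0.005],"dr":[0,0,0]},
  {"gripper":1,"translation":[0,0,0],"dr":[0,0,0]},
  {"gripper":1,"translation":[0,0,0],"dr":[0,0,0]},
])

```text
clock: 11.8
eef_pos: [523.3, 148.5, 36.1]
tcp_rot: [-3.141, 0.0, -1.6]
contact_force: [-4.6, 0.2, 13.2]
opening: 0.571
```

```bash
python3 - <<'E'
from h import *
s=r.sense(); print(s["eef_pos"],s["contact_force"],s["wrist_torque"])
t=r.grab_frame("scene"); w=r.grab_frame("wrist")
o=np.hstack([cv2.resize(t[140:300,150:390],(480,320),interpolation=cv2.INTER_CUBIC),cv2.resize(w,(320,240),interpolation=cv2.INTER_AREA)[:240].copy() if 0 else cv2.copyMakeBorder(cv2.resize(w,(320,240)),0,80,0,0,cv2.BORDER_CONSTANT)])
cv2.imwrite("pics/place.png",o)
E
```

```text
[523.25576405 148.46168249  36.10450515] [-4.56278173  0.21383603 13.23465545] [-0.1011117   0.57609511 -0.03214738]
```

View pics/place.png

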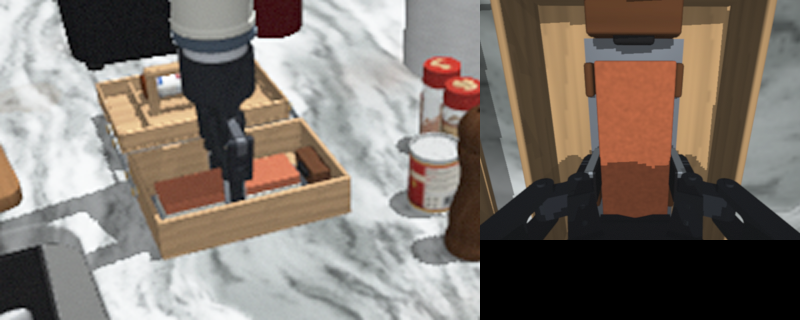

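The stone sits between the ribs with the stop ahead of it, but contact is slightly tail-heavy. I'll release so it lies flat, then regrip.

jog_arm([
  {"gripper":-0.4,"translation":[0,0,0],"dr":[0,0,0]},
  {"gripper":-0.4,"translation":[0,0,0],"dr":[0,0,0]},
  {"gripper":-0.4,"translation":[0,0,0],"dr":[0,0,0]},
  {"gripper":-0.4,"translation":[0,0,0],"dr":[0,0,0]},
])

```text
clock: 12.23
eef_pos: [523.1, 148.3, 35.1]
tcp_rot: [3.142, -0.0, -1.6]
contact_force: [-0.6, 0.2, -0.8]
opening: 0.7
```

jog_arm([
  {"gripper":1,"translation":[0,0,0],"dr":[0,0,0]},
  {"gripper":1,"translation":[0,0,0],"dr":[0,0,0]},
  {"gripper":1,"translation":[0,0,0],"dr":[0,0,0]},
  {"gripper":1,"translation":[0,0,0],"dr":[0,0,0]},
  {"gripper":1,"translation":[0,0,0],"dr":[0,0,0]},
])

```text
clock: 12.65
eef_pos: [523.2, 148.4, 35.4]
tcp_rot: [-3.141, 0.0, -1.6]
contact_force: [-0.9, 0.4, 5.5]
opening: 0.572
```

```bash
python3 - <<'E'
from h import *
s=r.sense(); print(s["eef_pos"],s["contact_force"],s["wrist_torque"])
c=r.calibration("wrist"); w=r.grab_frame("wrist"); cv2.imwrite("pics/w3.png",w)
m=red(w,(200,100,440,420)); cc=biggest(m); x,y,ww,h=cv2.boundingRect(cc); print(x,y,ww,h)
C=np.array([534.5,148.4]); a=np.radians(-1.7); R=np.array([[np.cos(a),-np.sin(a)],[np.sin(a),np.cos(a)]])
for v in(y+2,y+60): u=np.flatnonzero(m[v]); print([ (R.T@(cast(c,(k,v),33)[:2]-C)).round(1) for k in (u[0],u[-1]+1)])
E
```

```text
[523.16869554 148.36919647  35.42072694] [-0.86595279  0.37947849  5.53490364] [-0.04499741  0.16280388  0.01362601]
228 121 166 299
[array([62.3, 24.3]), array([ 62.4, -24.7])]
[array([44.8, 30. ]), array([ 45. , -29.7])]
```

jog_arm([
  {"gripper":1,"translation":[0.02,0,0],"dr":[0,0,0]},
  {"gripper":1,"translation":[0.02,-0.001,0],"dr":[0,0,0]},
  {"gripper":1,"translation":[0.02,0,0],"dr":[0,0,0]},
  {"gripper":1,"translation":[0.02,-0.001,0],"dr":[0,0,0]},
  {"gripper":1,"translation":[0.015,-0.001,0],"dr":[0,0,0]},
  {"gripper":1,"translation":[0.015,0,0],"dr":[0,0,0]},
  {"gripper":1,"translation":[0,0,0],"dr":[0,0,0]},
])

```text
clock: 13.28
eef_pos: [532.8, 147.9, 35.4]
tcp_rot: [3.139, -0.0, -1.6]
contact_force: [-6.7, 1.0, 10.0]
opening: 0.569
```

jog_arm([
  {"gripper":1,"translation":[0.01,0,0],"dr":[0,0,0]},
  {"gripper":1,"translation":[0.01,-0.001,0],"dr":[0,0,0]},
  {"gripper":1,"translation":[0.01,0,0],"dr":[0,0,0]},
  {"gripper":1,"translation":[0,0,0],"dr":[0,0,0]},
])

```text
clock: 13.62
eef_pos: [534.2, 147.8, 35.4]
tcp_rot: [3.136, -0.001, -1.6]
contact_force: [-12.5, 1.9, 17.2]
opening: 0.563
```

jog_arm([
  {"gripper":1,"translation":[0.01,0,0.005],"dr":[0,0,0]},
  {"gripper":1,"translation":[0.01,0,0.005],"dr":[0,0,0]},
  {"gripper":1,"translation":[0.01,0,0],"dr":[0,0,0]},
  {"gripper":1,"translation":[0,0,0],"dr":[0,0,0]},
])

```text
clock: 13.95
eef_pos: [537.1, 147.7, 35.4]
tcp_rot: [3.136, -0.001, -1.6]
contact_force: [-10.3, 1.1, 4.9]
opening: 0.568
```

```bash
cat > m.py <<'E'
from h import *
s=r.sense(); print(s["eef_pos"].round(1),s["contact_force"].round(1),s["wrist_torque"].round(2))
c=r.calibration("wrist"); w=r.grab_frame("wrist"); cv2.imwrite("pics/w4.png",w)
m=red(w,(240,60,385,420)); rows=np.flatnonzero((m>0).sum(1)>100); v=rows[0]; print("edge row",v)
C=np.array([534.5,148.4]); a=np.radians(-1.7); R=np.array([[np.cos(a),-np.sin(a)],[np.sin(a),np.cos(a)]])
print("front end box x",(R.T@(cast(c,(312,v),33)[:2]-C)).round(1))
E
python3 m.py
```

```text
[537.1 147.7  35.4] [-10.3   1.1   4.9] [0.46 1.19 0.14]
edge row 60
front end box x [93.6 -0.9]
```

jog_arm([
  {"gripper":1,"translation":[0.01,0,0],"dr":[0,0,0]},
  {"gripper":1,"translation":[0.01,0,0],"dr":[0,0,0]},
  {"gripper":1,"translation":[0,0,0],"dr":[0,0,0]},
])

```text
clock: 14.25
eef_pos: [537.7, 147.7, 35.4]
tcp_rot: [3.133, -0.001, -1.6]
contact_force: [-15.0, 2.6, 10.3]
opening: 0.57
```

jog_arm([
  {"gripper":1,"translation":[0.01,0,0],"dr":[0,0,0]},
  {"gripper":1,"translation":[0.01,0,0],"dr":[0,0,0]},
  {"gripper":1,"translation":[0,0,0],"dr":[0,0,0]},
])

```text
clock: 14.5
eef_pos: [537.8, 147.6, 35.4]
tcp_rot: [3.129, -0.002, -1.6]
contact_force: [-22.2, 4.4, 19.3]
opening: 0.573
```

Position stalled at +14.6 mm with the force rising, which means it's hard against the block. Now I hold for the catch.

jog_arm([
  {"gripper":1,"translation":[0,0,0.005],"dr":[0,0,0]},
  {"gripper":1,"translation":[0,0,0],"dr":[0,0,0]},
  {"gripper":1,"translation":[0,0,0],"dr":[0,0,0]},
  {"gripper":1,"translation":[0,0,0],"dr":[0,0,0]},
  {"gripper":1,"translation":[0,0,0],"dr":[0,0,0]},
  {"gripper":1,"translation":[0,0,0],"dr":[0,0,0]},
  {"gripper":1,"translation":[0,0,0],"dr":[0,0,0]},
  {"gripper":1,"translation":[0,0,0],"dr":[0,0,0]},
  {"gripper":1,"translation":[0,0,0],"dr":[0,0,0]},
  {"gripper":1,"translation":[0,0,0],"dr":[0,0,0]},
  {"gripper":1,"translation":[0,0,0],"dr":[0,0,0]},
  {"gripper":1,"translation":[0,0,0],"dr":[0,0,0]},
])

```text
clock: 15.5
eef_pos: [537.8, 147.6, 35.4]
tcp_rot: [3.13, -0.002, -1.6]
contact_force: [-20.4, 4.7, 10.7]
opening: 0.568
```

jog_arm([
  {"gripper":1,"translation":[0,0,0],"dr":[0,0,0]},
  {"gripper":1,"translation":[0,0,0],"dr":[0,0,0]},
  {"gripper":1,"translation":[0,0,0],"dr":[0,0,0]},
  {"gripper":1,"translation":[0,0,0],"dr":[0,0,0]},
  {"gripper":1,"translation":[0,0,0],"dr":[0,0,0]},
  {"gripper":1,"translation":[0,0,0],"dr":[0,0,0]},
  {"gripper":1,"translation":[0,0,0],"dr":[0,0,0]},
  {"gripper":1,"translation":[0,0,0],"dr":[0,0,0]},
  {"gripper":1,"translation":[0,0,0],"dr":[0,0,0]},
  {"gripper":1,"translation":[0,0,0],"dr":[0,0,0]},
  {"gripper":1,"translation":[0,0,0],"dr":[0,0,0]},
  {"gripper":1,"translation":[0,0,0],"dr":[0,0,0]},
])

```text
clock: 16.5
eef_pos: [537.8, 147.7, 35.5]
tcp_rot: [3.13, -0.002, -1.6]
contact_force: [-20.7, 4.3, 11.0]
opening: 0.57
```

```bash
python3 - <<'E'
from h import *
s=r.sense(); print(s["clock"],s["eef_pos"].round(1),s["contact_force"].round(1))
t=r.grab_frame("scene"); u=r.grab_frame("top"); 
a=cv2.resize(t[180:260,210:340],(520,320),interpolation=cv2.INTER_CUBIC); b=cv2.resize(u[260:350,170:290],(280,210),interpolation=cv2.INTER_CUBIC)
o=np.zeros((320,800,3),np.uint8); o[:,:520]=a; o[:210,520:]=b; cv2.imwrite("pics/press.png",o)
E
```

```text
16.5 [537.8 147.7  35.5] [-20.7   4.3  11. ]
```

View pics/press.png

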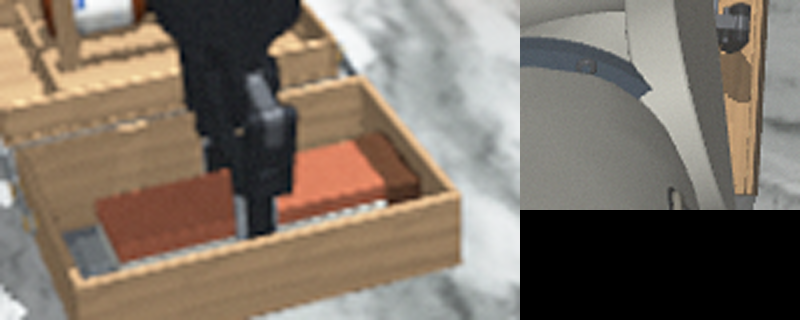

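Stone's front end is flush against the dark block. I've held it about 2 s, so now I ease off and release.

jog_arm([
  {"gripper":1,"translation":[-0.02,0,0],"dr":[0,0,0]},
  {"gripper":1,"translation":[0,0,0],"dr":[0,0,0]},
  {"gripper":-0.4,"translation":[0,0,0],"dr":[0,0,0]},
  {"gripper":-0.4,"translation":[0,0,0],"dr":[0,0,0]},
  {"gripper":-0.4,"translation":[0,0,0],"dr":[0,0,0]},
  {"gripper":-0.4,"translation":[0,0,0],"dr":[0,0,0]},
  {"gripper":-0.4,"translation":[0,0,0.1],"dr":[0,0,0]},
  {"gripper":-0.4,"translation":[0,0,0.3],"dr":[0,0,0]},
  {"gripper":-0.4,"translation":[0,0,0.3],"dr":[0,0,0]},
  {"gripper":0.3,"translation":[0,0,0.3],"dr":[0,0,0]},
  {"gripper":0.3,"translation":[0,0,0.1],"dr":[0,0,0]},
  {"gripper":0.3,"translation":[0,0,0],"dr":[0,0,0]},
])

```text
clock: 17.6
eef_pos: [544.1, 148.4, 150.2]
tcp_rot: [-3.136, 0.002, -1.6]
contact_force: [1.0, 0.4, -0.6]
opening: 0.35
```

jog_arm([
  {"gripper":0.3,"translation":[0,0.35,0],"dr":[0,0,0]},
  {"gripper":0.3,"translation":[0,0.35,0],"dr":[0,0,0]},
  {"gripper":0.3,"translation":[0,0.35,0],"dr":[0,0,0]},
  {"gripper":0.3,"translation":[0,0.35,0],"dr":[0,0,0]},
  {"gripper":0.3,"translation":[0,0.35,0],"dr":[0,0,0]},
  {"gripper":0.3,"translation":[0,0,0],"dr":[0,0,0]},
  {"gripper":0.3,"translation":[0,0,0],"dr":[0,0,0]},
])

```text
clock: 18.18
eef_pos: [541.1, 324.1, 145.1]
tcp_rot: [3.14, -0.001, -1.597]
contact_force: [-0.0, -0.8, -1.0]
opening: 0.351
```

```bash
python3 - <<'E'
from h import *
s=r.sense(); print(s["clock"],s["eef_pos"].round(1),s["tcp_rot"].round(3))
t=r.grab_frame("scene"); u=r.grab_frame("top"); cv2.imwrite("pics/t5.png",u)
a=cv2.resize(t[180:270,200:335],(405,270),interpolation=cv2.INTER_CUBIC); b=cv2.resize(u[200:350,170:290],(384,480),interpolation=cv2.INTER_CUBIC)
o=np.zeros((480,800,3),np.uint8); o[:270,:405]=a; o[:480,410:794]=b; cv2.imwrite("pics/after.png",o)
E
```

```text
18.1833 [541.1 324.1 145.1] [ 3.140e+00 -1.000e-03 -1.597e+00]
```

View pics/after.png

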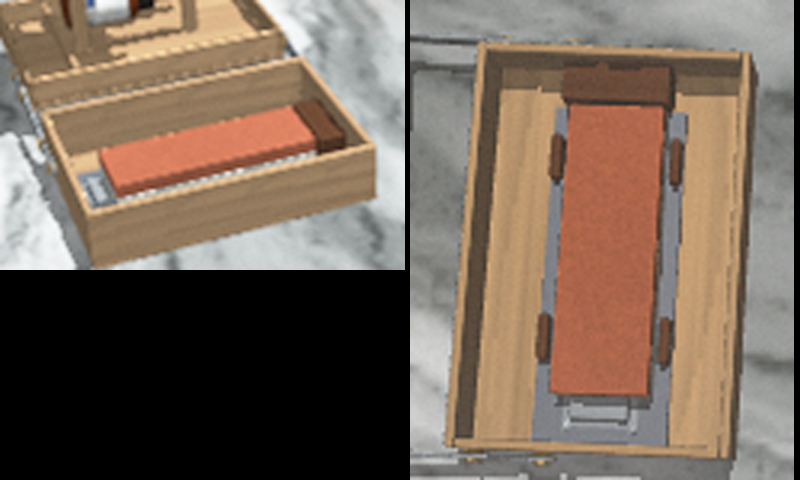

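```bash
python3 - <<'E'
from h import *
cal=r.calibration("top"); im=cv2.imread("pics/t5.png")
h=cv2.cvtColor(im,cv2.COLOR_BGR2HSV); m=cv2.inRange(h,(0,110,140),(11,255,255)); k=np.zeros_like(m); k[228:330,205:260]=255
c=biggest(m&k); p=plane_rect(cal,c,33); print(p)
C=np.array([534.5,148.4]); a=np.radians(-1.7); R=np.array([[np.cos(a),-np.sin(a)],[np.sin(a),np.cos(a)]]); print("stone box",R.T@(p[:2]-C))
A=cv2.resize(cv2.imread("pics/top1.png")[315:345,200:260],(390,195),interpolation=cv2.INTER_CUBIC); B=cv2.resize(im[315:345,200:260],(390,195),interpolation=cv2.INTER_CUBIC)
s=r.grab_frame("scene"); D=cv2.resize(s[225:260,215:275],(480,280),interpolation=cv2.INTER_CUBIC)
o=np.zeros((480,800,3),np.uint8); o[:195,:390]=A; o[:195,400:790]=B; o[200:480,:480]=D; cv2.imwrite("pics/catch.png",o)
E
```

```text
[535.7 147.6 148.7  48.9  -1.7]
stone box [ 1.22320483 -0.7640484 ]
```

View pics/catch.png

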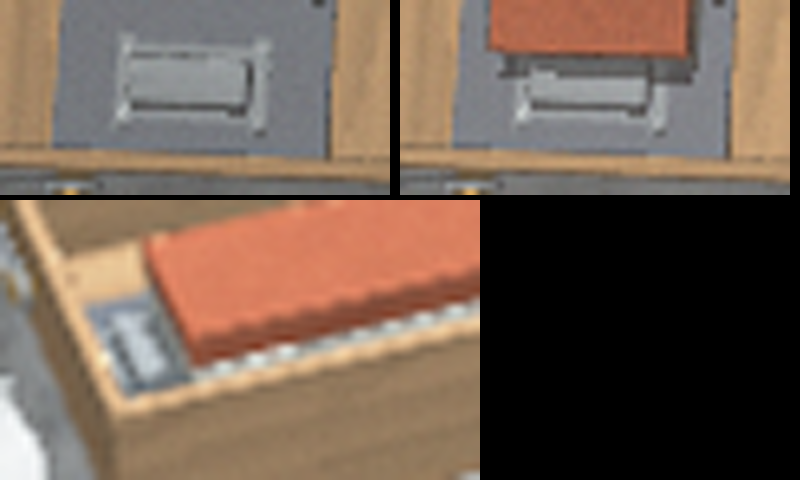

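The catch looks just as it did when up before (same top, same shadow edges), behind the stone's end. The stone is at box x ≈ 1, held. Now I regrip the handle and close.

jog_arm([
  {"gripper":0.3,"translation":[-0.01,0.085,0],"dr":[0,0,0]},
  {"gripper":0.3,"translation":[0,0,-0.15],"dr":[0,0,0]},
  {"gripper":0.3,"translation":[0,0,-0.15],"dr":[0,0,0]},
  {"gripper":0.3,"translation":[0,0,-0.13],"dr":[0,0,0]},
  {"gripper":0.3,"translation":[0,0,-0.07],"dr":[0,0,0]},
  {"gripper":0.3,"translation":[0,0,-0.03],"dr":[0,0,0]},
  {"gripper":0.3,"translation":[0,0,0],"dr":[0,0,0]},
  {"gripper":1,"translation":[0,0,0],"dr":[0,0,0]},
  {"gripper":1,"translation":[0,0,0],"dr":[0,0,0]},
  {"gripper":1,"translation":[0,0,0],"dr":[0,0,0]},
  {"gripper":1,"translation":[0,0,0],"dr":[0,0,0]},
], squeeze=40)

```text
clock: 19.25
eef_pos: [541.5, 333.0, 94.5]
tcp_rot: [-3.14, 0.003, -1.6]
contact_force: [-0.6, 7.0, -4.0]
opening: 0.152
```

Gripped. I'll follow the arc back in reverse.

jog_arm([
  {"gripper":1,"translation":[0,-0.012,0.08],"dr":[0,0,0]},
  {"gripper":1,"translation":[-0.001,-0.019,0.083],"dr":[0,0,0]},
  {"gripper":1,"translation":[-0.001,-0.027,0.081],"dr":[0,0,0]},
  {"gripper":1,"translation":[-0.001,-0.034,0.078],"dr":[0,0,0]},
  {"gripper":1,"translation":[-0.001,-0.041,0.075],"dr":[0,0,0]},
  {"gripper":1,"translation":[-0.001,-0.047,0.071],"dr":[0,0,0]},
  {"gripper":1,"translation":[-0.002,-0.054,0.067],"dr":[0,0,0]},
  {"gripper":1,"translation":[-0.002,-0.059,0.062],"dr":[0,0,0]},
  {"gripper":1,"translation":[-0.002,-0.065,0.056],"dr":[0,0,0]},
  {"gripper":1,"translation":[-0.002,-0.069,0.05],"dr":[0,0,0]},
  {"gripper":1,"translation":[-0.002,-0.074,0.043],"dr":[0,0,0]},
  {"gripper":1,"translation":[-0.002,-0.077,0.037],"dr":[0,0,0]},
])

```text
clock: 20.25
eef_pos: [539.5, 274.7, 173.4]
tcp_rot: [-3.14, 0.003, -1.6]
contact_force: [-1.4, 5.1, -1.3]
opening: 0.153
```

jog_arm([
  {"gripper":1,"translation":[-0.002,-0.08,0.03],"dr":[0,0,0]},
  {"gripper":1,"translation":[-0.002,-0.082,0.022],"dr":[0,0,0]},
  {"gripper":1,"translation":[-0.002,-0.084,0.015],"dr":[0,0,0]},
  {"gripper":1,"translation":[-0.003,-0.085,0.007],"dr":[0,0,0]},
  {"gripper":1,"translation":[-0.003,-0.085,-0.001],"dr":[0,0,0]},
  {"gripper":1,"translation":[-0.003,-0.085,-0.008],"dr":[0,0,0]},
  {"gripper":1,"translation":[-0.002,-0.084,-0.016],"dr":[0,0,0]},
  {"gripper":1,"translation":[-0.002,-0.082,-0.023],"dr":[0,0,0]},
  {"gripper":1,"translation":[-0.002,-0.08,-0.031],"dr":[0,0,0]},
  {"gripper":1,"translation":[-0.002,-0.077,-0.038],"dr":[0,0,0]},
  {"gripper":1,"translation":[-0.002,-0.073,-0.044],"dr":[0,0,0]},
  {"gripper":1,"translation":[-0.002,-0.069,-0.051],"dr":[0,0,0]},
])

```text
clock: 21.25
eef_pos: [536.2, 176.1, 157.2]
tcp_rot: [3.141, -0.0, -1.6]
contact_force: [-2.1, 3.2, -3.2]
opening: 0.148
```

jog_arm([
  {"gripper":1,"translation":[-0.002,-0.064,-0.057],"dr":[0,0,0]},
  {"gripper":1,"translation":[-0.002,-0.058,-0.062],"dr":[0,0,0]},
  {"gripper":1,"translation":[-0.002,-0.053,-0.067],"dr":[0,0,0]},
  {"gripper":1,"translation":[-0.001,-0.046,-0.072],"dr":[0,0,0]},
  {"gripper":1,"translation":[0,0,0],"dr":[0,0,0]},
  {"gripper":1,"translation":[0,0,0],"dr":[0,0,0]},
])

```text
clock: 21.75
eef_pos: [535.5, 154.8, 130.6]
tcp_rot: [3.14, 0.0, -1.6]
contact_force: [-1.2, 5.7, -8.8]
opening: 0.157
```

jog_arm([
  {"gripper":1,"translation":[-0.001,-0.03,-0.05],"dr":[0,0,0]},
  {"gripper":1,"translation":[-0.001,-0.025,-0.05],"dr":[0,0,0]},
  {"gripper":1,"translation":[0,-0.01,-0.03],"dr":[0,0,0]},
  {"gripper":1,"translation":[0,-0.005,-0.02],"dr":[0,0,0]},
  {"gripper":1,"translation":[0,0,-0.01],"dr":[0,0,0]},
  {"gripper":1,"translation":[0,0,0],"dr":[0,0,0]},
  {"gripper":1,"translation":[0,0,0],"dr":[0,0,0]},
])

```text
clock: 22.33
eef_pos: [535.6, 149.2, 117.6]
tcp_rot: [3.141, 0.002, -1.601]
contact_force: [-12.5, 10.3, 20.9]
opening: 0.151
```

Seated: upward force of 21 N at the expected shut height. Release, rise and check.

jog_arm([
  {"gripper":0.3,"translation":[0,0,0.02],"dr":[0,0,0]},
  {"gripper":0.3,"translation":[0,0,0],"dr":[0,0,0]},
  {"gripper":0.3,"translation":[0,0,0],"dr":[0,0,0]},
  {"gripper":0.3,"translation":[0,0,0.1],"dr":[0,0,0]},
  {"gripper":0.3,"translation":[0,0,0.2],"dr":[0,0,0]},
  {"gripper":0.3,"translation":[0,0,0.3],"dr":[0,0,0]},
  {"gripper":0.3,"translation":[-0.1,-0.3,0.2],"dr":[0,0,0]},
  {"gripper":0.3,"translation":[-0.1,-0.35,0.1],"dr":[0,0,0]},
  {"gripper":0.3,"translation":[-0.1,-0.35,0],"dr":[0,0,0]},
  {"gripper":0.3,"translation":[-0.1,-0.35,0],"dr":[0,0,0]},
  {"gripper":0.3,"translation":[-0.1,-0.35,0],"dr":[0,0,0]},
  {"gripper":0.3,"translation":[-0.1,-0.35,0],"dr":[0,0,0]},
])

```text
clock: 23.33
eef_pos: [475.3, -58.8, 209.1]
tcp_rot: [-3.14, -0.0, -1.6]
contact_force: [0.2, -1.2, -0.1]
opening: 0.351
```

jog_arm([
  {"gripper":0.3,"translation":[-0.1,-0.3,0],"dr":[0,0,0]},
  {"gripper":0.3,"translation":[-0.1,-0.3,0],"dr":[0,0,0]},
  {"gripper":0.3,"translation":[-0.1,-0.3,0],"dr":[0,0,0]},
  {"gripper":0.3,"translation":[-0.1,-0.3,0],"dr":[0,0,0]},
  {"gripper":0.3,"translation":[0,0,0],"dr":[0,0,0]},
  {"gripper":0.3,"translation":[0,0,0],"dr":[0,0,0]},
  {"gripper":0.3,"translation":[0,0,0],"dr":[0,0,0]},
  {"gripper":0.3,"translation":[0,0,0],"dr":[0,0,0]},
])

```text
clock: 24.0
eef_pos: [436.0, -176.5, 208.5]
tcp_rot: [-3.141, 0.0, -1.599]
contact_force: [-0.3, 0.4, -0.3]
opening: 0.352
```

```bash
python3 - <<'E'
from h import *
s=r.sense(); print(s["clock"],s["eef_pos"].round(1))
u=r.grab_frame("top"); sc=r.grab_frame("scene"); t0=cv2.imread("pics/top0.png"); s0=cv2.imread("pics/scene0.png")
for n,a,b,roi in(("box top",u,t0,(165,195,290,355)),("others top",u,t0,(200,60,460,205)),("box scene",sc,s0,(200,180,335,270)),("others scene",sc,s0,(345,170,470,325))):
    x0,y0,x1,y1=roi; d=cv2.absdiff(a[y0:y1,x0:x1],b[y0:y1,x0:x1]).max(2); print(n,"changed px",int((d>40).sum()),"of",d.size)
o=np.hstack([u[60:360,160:460],cv2.resize(sc[150:330,190:470],(466,300))]); cv2.imwrite("pics/final.png",o)
E
```

```text
24.0 [ 436.  -176.5  208.5]
box top changed px 0 of 20000
others top changed px 22 of 37700
box scene changed px 3482 of 12150
others scene changed px 380 of 19375
```

View pics/final.png

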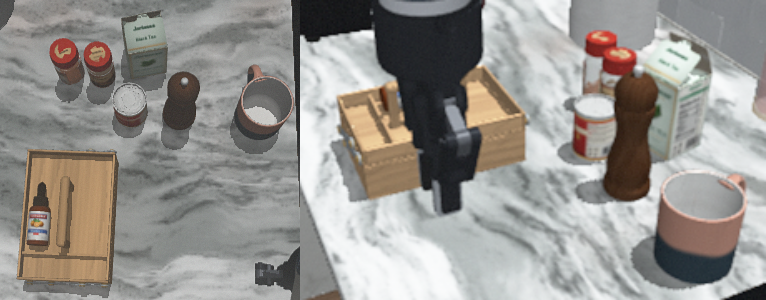

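The box in the top view is pixel-identical to its first shut state, and the mug, mill and tin are unmoved. In the scene view the gripper hides part of the box.

```bash
python3 -c "
from rig import r
print(r.sign_off())"
```

```text
the job is handed in; nothing more can be done
None
```

The whetstone is in the box, held by the catch, and the tray is shut. I handed the job in at about 24 s; `sign_off` gave no verdict.

**What I did:**
- I swung the tray to its open rest by the handle and laid the stone on the bed.
- The stone came down slightly tail-heavy, so I let go to settle it flat and regripped.
- I slid it against the stop block and held it there at about 20 N for 2 s, then released it and swung the tray shut.

**Last checks:**
- **Stone and catch:** after release the stone measured at box x ≈ 1.2 mm, within the 0.5 to 3 mm where the catch holds it. The catch looked the same as when it was up at the start. I judged both from images, as the rig gives no reading of the catch.
- **Tray:** it seated with 21 N at the expected shut height. The final top view of the box showed 0 pixels changed from the first picture.
- **Mug, mill and tin:** they look unmoved, with only 22 of 37,700 pixels changed in the top view.
- **Check that disagreed:** the scene-camera comparison showed changes, 3,482 pixels on the box and 380 around the mug, mill and tin. The arm stands in front of the box there; I put the smaller change down to the arm too, without checking it further.

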